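Make up a centrifuge counterweight on a spring balance

ROBOT

A 6-joint arm with a two-finger parallel gripper is mounted at the origin on the work surface. World frame = base frame: x ahead of the robot, y to its left, z up, the work surface at z = 0. Lengths are in m, angles in rad, forces in N, time in s.
With the tool pointing down it reaches from about 0.25 to 0.775 m from the base axis. Payload 4 kg.
Tool frame: the origin (TCP) lies at the very end of the fingers, on their centre line; the grasp point (between the pads) lies grip_point_offset behind it (grip_point_offset is the distance from the TCP to the grasp point, in m); z points along the fingers, x is the direction in which the jaws open and shut, and the axes are right-handed (so a half turn about z gives the same grasp; the last joint's range is limited). The gripper opens to 85 mm and grips with 20 to 120 N. Pads are 22 mm wide; open, the fingers measure 114 mm over their backs; the gripper's body (76 mm by 85 mm) begins 54 mm behind the grasp point. The pads swing forward as they close: fully open they stand 13 mm farther back than shut.
Start: joints at [1.167, 0.087, 1.371, -0, 1.684, -0.103], TCP at [0.163, 0.525, 0.231] pointing down, gripper open.
Joint ranges: [-3.1, 3.1], [-0.76, 2.03], [0.27, 2.55], [-1.08, 4.22], [0.17, 2.65], [-2.57, 2.57]. Speed limits (rad/s): [2.79, 2.79, 3.14, 3.14, 3.14, 3.14].

INTERFACE

Orientations are given as a unit quaternion [w, x, y, z].
In Python, from workcell import * gives the robot as it stands.
- The arm moves only by the tool jog_arm, never from a script. Its argument "plan" is a list of rows, each a list of 4 numbers: the shift along the tool's x, y, z in mm, then the turn about the tool's z in degrees. A call has 1 to 5 rows; each row is the pose to reach, as a shift and turn from the pose measured when the call began, along the tool's axes at that moment; what a row does not reach only later rows make up. A row lasts 1/10 s, in which the tool goes at most 50 mm and 8.59 degrees, less where a joint would pass 70% of its speed; a pose out of reach is approached as far as the arm can. A call with a gripper value outside its range is refused whole. "claw" is the opening, from 0 (shut) to 1 (fully open), set as the call begins (left out, the last holds). The fingers move at their own pace and stop on an object; "newtons" is the grip in N (left out, the last holds). Time passes only in rows, so rows that repeat a pose let the fingers close. It gives the time, the measured TCP pose, the force and the opening at its end, in the units of the state.
- observe(): the state, without advancing time (a new reading comes with each control period).
- camera(name): name is "side" or "top"; returns a dict with "pixels" (420x560x3 uint8, red, green, blue), "mtx" (3x3 intrinsics, pixels), "dist_coeffs" ([k1, k2, p1, p2, k3] as OpenCV has them; the pictures are not rectified), "extrinsics" (4x4, takes a point from camera to world coordinates). Camera axes: x right, y up, looking along -z (the intrinsics and any distortion apply to the point x, -y, -z); pixel columns grow to the right and rows downward; lengths in m; the calibration is good to about 2 mm. A picture is of the moment at which its call begins. There is no depth.
- job_done(): hands the job in, once; it reports no verdict.
Trained networks look in a picture, given as the dict that the camera call returned (one of the last four; its "shot" number tells which), for a name from the list of things; names that differ only in an ending like _2 or _b are one class to them, and where a whole thing is asked for, a point or a joint stands for the part that bears it (a point fixed in the world has none). Each returns a list of dicts, best first, with "p" (0 to 1); they miss things now and then, are a little off and sometimes report something else, mostly with a low value. They report only what shows in the picture. A call takes as long as a camera call.
- cut_out(picture, name): "mask" (420x560 bool, what is visible of it) and "bbox" ([centre column, centre row, width, height] in pixels, round what is visible of it).
The state is a dict: "clock": time; "joint_pos": joint angles; "joint_velocities": joint speeds; "joint_torque": joint torques, N m; "tool_pos": TCP position; "eef_rot": TCP orientation; "contact_force": force on the tool from outside, world axes, zero at the start; "moment": the same for the moment, N m; "finger_gap": finger opening in m.
Only numpy, scipy, OpenCV 4.12 (cv2) and the standard library are available. Lean on these libraries where they do the work, as an engineer would, in place of code of your own. Each camera call takes 0.05 s, during which the arm holds its last target.

TASK

Make up the counterweight for the centrifuge: take purple-capped vials out of the sloping rack one at a time and stand them upright on the sprung pan, setting each down gently, until the pan has sunk so far that the red pointer rests within the height of the green band. Leave the vials that are not needed in their wells, let go of everything, and do not disturb the bottle, the beaker or the tip box.

Things in the scene. Friction and masses are not known exactly. Their poses are not given: they have to be found in the camera images.
- scale: White spring balance, fixed to the bench. Origin: under the middle of its base, at bench height; z up. The base is 140 (x) by 220 (y) by 40 mm high. Beyond the pan's +y end stands an upright aluminium gauge plate, 6 mm thick in x, from y = 135 to 205 mm, 155 mm high, seen from both sides. The balance turns about z and changes places with the rack from run to run.
- pan (a joint): How far the pan has sunk, in m, from its upper stop (0) to its lower stop (0.075). A damped spring of about 77 N/m carries it; empty, it rests at about 0.002 to 0.006, and each vial sinks it by a further 13 to 15 mm. It settles within half a second.
- pan_floor (a point): Middle of the upper face of the steel pan's floor, moving with the pan; 135 mm above the bench when joint pan is 0. x and y along those of the balance. The pan is level, 130 mm (x) by 240 mm (y), with a rim 9 mm high and 3 mm thick round it; it stays level wherever it is loaded, and off-centre loads read the same.
- pointer (a point): Tip end of the red pointer at the pan's +y end (a 3 mm thick red needle on each face of the gauge plate), 160 mm from the pan's middle along y; it moves up and down with the pan.
- mark: Green band clamped on the gauge plate, 19 mm high, 50 mm wide (y), 12 mm thick. Origin: its centre. Fixed during a run, at a height that differs from run to run; one, two or three vials bring the pointer within its height.
- rack: Grey four-well rack on a steel foot, fixed to the bench. Origin: bench height, under the middle of the rack; z up. Its wells lie in a row along y, 62 mm apart, at y = -93, -31, 31 and 93 mm, and all lean 30 degrees from vertical, their mouths towards the rack's -x. Each well is 38 by 38 mm and 30 mm deep along its axis; the middle of the well's floor is 45 mm above the bench. The walls on the two x sides are 6 mm thick.
- vial1: Filled vial, a cylinder 34 mm in diameter and 85 mm tall, white below and with a purple cap (the top 23 mm, same diameter), about 110 g. Origin: centre of its foot; z along its axis towards the cap. It starts in a well of the rack, leaning 30 degrees, its lowest 30 mm inside the well. All four look alike.
- vial2: Filled vial, a cylinder 34 mm in diameter and 85 mm tall, white below and with a purple cap (the top 23 mm, same diameter), about 110 g. Origin: centre of its foot; z along its axis towards the cap. It starts in a well of the rack, leaning 30 degrees, its lowest 30 mm inside the well. All four look alike.
- vial3: Filled vial, a cylinder 34 mm in diameter and 85 mm tall, white below and with a purple cap (the top 23 mm, same diameter), about 110 g. Origin: centre of its foot; z along its axis towards the cap. It starts in a well of the rack, leaning 30 degrees, its lowest 30 mm inside the well. All four look alike.
- vial4: Filled vial, a cylinder 34 mm in diameter and 85 mm tall, white below and with a purple cap (the top 23 mm, same diameter), about 110 g. Origin: centre of its foot; z along its axis towards the cap. It starts in a well of the rack, leaning 30 degrees, its lowest 30 mm inside the well. All four look alike.
- bottle: Bystander: amber bottle, 60 mm in diameter, 130 mm tall. Origin: centre of its foot.
- beaker: Bystander: glass beaker, 64 mm across its rim, 75 mm tall. Origin: centre of its foot.
- tipbox: Bystander: lilac pipette-tip box, 75 by 110 by 50 mm high. Origin: centre of its underside.

How it is judged:
By the outcome, as a careful person would: the job done as asked, in the order asked, and still so for the second after the job is handed in, with the robot touching nothing.
It also fails if it takes over 72 s, if anything falls off the work surface, if the arm or the gripper's body presses on something with over 40 N, if the wrist force passes 120 N, or if a joint passes its speed limit or range.

## Working session

There is one attempt and no reset: what is moved stays moved. The work goes in short steps, Python scripts to look and compute and a tool call to move; the robot and the scene stay as the last step left them, time stands still between calls to the robot, and variables do not carry over. Pictures are saved under pics/ and viewed, and the job is handed in when it is done.

Besides the shell and the picture viewer there is one more tool, called as name(argument=value, ...), one argument or row to a line, values as JSON. jog_arm: Moves the arm, as the interface text tells. Its arguments: {"type":"object","properties":{"plan":{"type":"array","items":{"type":"array","items":{"type":"number"}}},"claw":{"type":"number"},"newtons":{"type":"number"}},"required":["plan"]}

```bash
mkdir -p pics; ls; python3 - <<'E'
from workcell import *
import cv2,pickle
s=observe();print({k:s[k] for k in('clock','tool_pos','eef_rot','finger_gap','contact_force')})
try: print(grip_point_offset)
except Exception as e: print(e)
for n in('side','top'):
    c=camera(n);cv2.imwrite(f'pics/{n}0.png',c['pixels'][:,:,::-1]);pickle.dump(c,open(f'{n}0.pkl','wb'))
    print(n,c['mtx'],c['dist_coeffs'],c['extrinsics'])
    for t in('scale','pan','pointer','mark','rack','vial1','bottle','beaker','tipbox'):
        try:print(t,[(round(float(d['p']),2),[round(float(x),1) for x in d['bbox']]) for d in cut_out(c,t)][:6])
        except Exception as e:print(t,e)
print(observe()['clock'])
E
```

```text
pics
{'clock': 0.0, 'tool_pos': array([0.16277045, 0.52483509, 0.23013784]), 'eef_rot': array([ 5.55685212e-04,  8.05075113e-01,  5.93171871e-01, -9.41386278e-04]), 'finger_gap': 0.0852355338017411, 'contact_force': array([-0.20903046, -0.49304526,  0.19765131])}
0.0187
side [[459.709574     0.         280.12573472]
 [  0.         459.709574   209.90793395]
 [  0.           0.           1.        ]] [-0.12500179  0.          0.          0.          0.        ] [[ 0.79423286  0.4257861  -0.43347476  0.11066344]
 [-0.60757624  0.54862444 -0.57433644 -0.63105771]
 [-0.00672963  0.71952583  0.69443307  0.90822076]
 [ 0.          0.          0.          1.        ]]
scale [(0.92, [329.1, 289.8, 136.4, 138.6])]
pan [(0.92, [335.0, 281.9, 124.4, 102.8])]
pointer [(0.63, [335.7, 281.9, 124.8, 104.4])]
mark [(0.63, [274.5, 243.1, 20.7, 14.0])]
rack [(0.75, [232.2, 211.1, 66.9, 85.2])]
vial1 [(0.68, [213.9, 189.2, 26.1, 17.5]), (0.65, [234.9, 218.4, 23.1, 26.1]), (0.64, [204.9, 176.8, 20.9, 10.3]), (0.6, [225.8, 202.1, 23.7, 18.4])]
bottle [(0.75, [338.8, 204.9, 25.5, 46.2])]
beaker [(0.95, [3
[... 381 characters left out ...]
.01330259  0.0426042 ]
 [-0.01398497  0.13548745  0.99068036  1.11993549]
 [ 0.          0.          0.          1.        ]]
scale [(0.92, [404.1, 258.1, 175.9, 84.4])]
pan [(0.91, [424.6, 257.7, 132.6, 86.2])]
pointer [(0.92, [424.0, 258.9, 131.0, 78.7])]
mark []
rack [(0.76, [219.7, 265.9, 123.9, 54.5])]
vial1 [(0.91, [202.9, 276.7, 22.9, 30.2]), (0.87, [264.9, 282.9, 21.8, 28.3]), (0.83, [172.1, 273.6, 21.9, 22.2]), (0.58, [233.9, 281.2, 23.5, 32.5])]
bottle [(0.89, [309.9, 158.7, 31.1, 35.5]), (0.74, [200.7, 278.1, 20.5, 28.3]), (0.5, [259.4, 163.6, 29.9, 35.4])]
beaker [(0.92, [260.4, 165.2, 27.0, 29.6])]
tipbox [(0.76, [401.5, 176.3, 57.0, 35.3]), (0.28, [342.0, 275.1, 0.4, 0.9])]
1.0
```

View pics/side0.png

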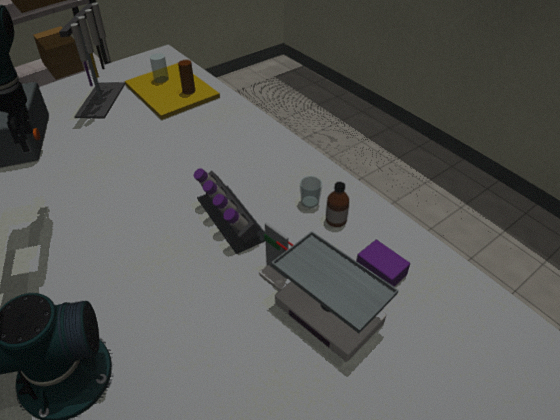

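View pics/top0.png

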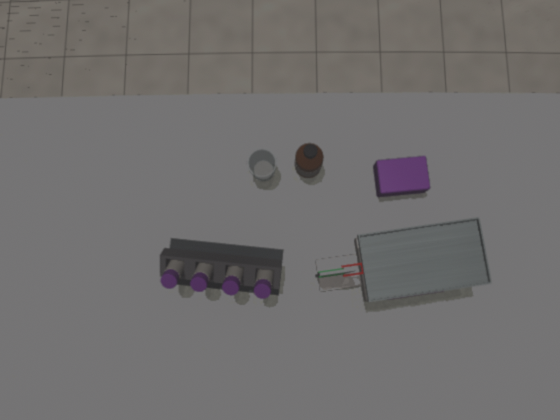

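```bash
python3 - <<'E'
import cv2
a=cv2.imread('pics/side0.png');b=cv2.imread('pics/top0.png')
cv2.imwrite('pics/side0z.png',cv2.resize(a[160:360,190:410],None,fx=3.6,fy=3,interpolation=cv2.INTER_CUBIC)[:600,:800])
cv2.imwrite('pics/top0z.png',cv2.resize(b[200:320,150:500],None,fx=2.28,fy=2.28,interpolation=cv2.INTER_CUBIC)[:600,:800])
E
```

```text
(no output)
```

View pics/side0z.png

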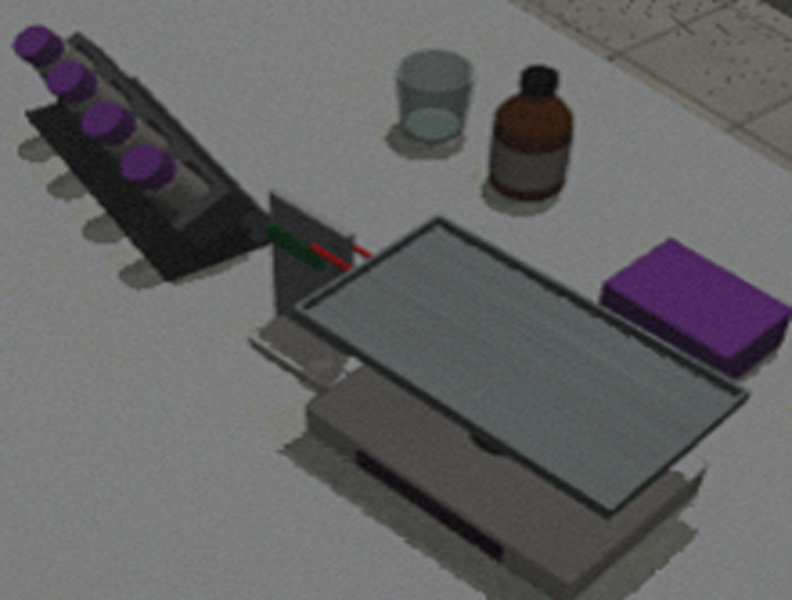

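View pics/top0z.png

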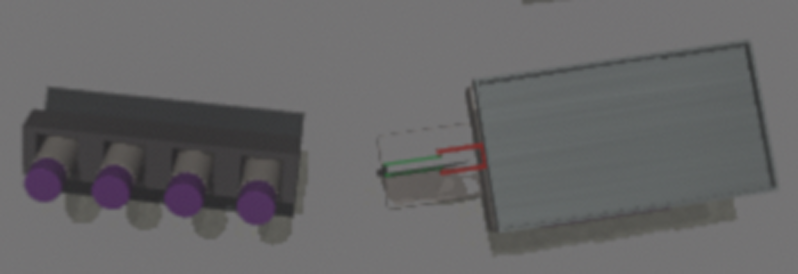

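```bash
cat > h.py <<'E'
import numpy as np,cv2,pickle
from scipy.optimize import least_squares
def proj(c,P):
    P=np.atleast_2d(P);E=np.linalg.inv(c['extrinsics']);q=P@E[:3,:3].T+E[:3,3]
    q=q*[1,-1,-1]
    return cv2.projectPoints(q,np.zeros(3),np.zeros(3),c['mtx'],np.array(c['dist_coeffs'],float))[0].reshape(-1,2)
def T(x,y,a):
    return lambda P:np.atleast_2d(P)@np.array([[np.cos(a),-np.sin(a),0],[np.sin(a),np.cos(a),0],[0,0,1]]).T+[x,y,0]
t=np.linspace(0,2*np.pi,48,endpoint=False)
def cyl(o,u,z0,z1,r):
    u=u/np.linalg.norm(u);a=np.cross(u,[0,1,0.]);a/=np.linalg.norm(a);b=np.cross(u,a)
    ring=r*(np.cos(t)[:,None]*a+np.sin(t)[:,None]*b)
    return np.vstack([o+z0*u+ring,o+z1*u+ring])
def hullc(p):
    h=cv2.convexHull(p.astype(np.float32));m=cv2.moments(h);return np.array([m['m10']/m['m00'],m['m01']/m['m00']])
def purple(px,lo=60):
    f=px.astype(int);m=((f[...,2]-f[...,1]>22)&(f[...,0]-f[...,1]>12)).astype(np.uint8)
    n,l,s,c=cv2.connectedComponentsWithStats(m)
    return [(s[i],c[i]+0.0) for i in range(1,n) if s[i][4]>lo]
E
python3 - <<'E'
from h import *
S=pickle.load(open('side0.pkl','rb'));Tp=pickle.load(open('top0.pkl','rb'))
for c in(S,Tp):
    for s,ce in purple(c['pixels']):print(s,ce)
E
```

```text
[194 168  14  11  98] [199.36734694 173.30612245]
[203 180  14  11 102] [208.43137255 185.3627451 ]
[213 194  14  12 118] [218.95762712 199.44067797]
[223 208  16  13 131] [229.81679389 213.9389313 ]
[ 358  240   52   40 1050] [383.8152381  259.30761905]
[ 377  156   53   38 1687] [402.6976882 174.4813278]
[161 270  16  18 223] [168.65470852 278.9058296 ]
[190 273  17  19 237] [198.41350211 282.16877637]
[222 276  17  19 241] [230.29460581 285.48962656]
[254 280  17  18 234] [261.88888889 288.87179487]
```

```bash
python3 - <<'E'
from h import *
S=pickle.load(open('side0.pkl','rb'));Tp=pickle.load(open('top0.pkl','rb'))
u=np.array([-.5,0,np.cos(np.pi/6)])
ys=[.093,.031,-.031,-.093]
obs={}
for n,c in(('s',S),('t',Tp)):
    l=[ce for s,ce in purple(c['pixels']) if s[4]<400]; l.sort(key=lambda e:e[0]); obs[n]=np.array(l)
def f(p,full=False):
    tr=T(*p[:3]);r=[]
    for n,c in(('s',S),('t',Tp)):
        for y,o in zip(ys,obs[n]):
            P=tr(cyl(np.array([p[3],y,.045]),u,.062,.085,.017)); r.append(hullc(proj(c,P))-o)
    return np.ravel(r)
s=least_squares(lambda p:np.r_[f(p),p[3]*200],[.45,.2,0,0]);print('rack',s.x,np.degrees(s.x[2]));print(f(s.x).round(1))
# pan
tp=np.array([(356.1,236.4),(477.6,218.4),(490.4,282),(366.7,301.8)]);sd=np.array([(311.7,232.7),(397.8,291.7),(359.4,332),(271.7,262.7)])
L=np.array([[.065,.12,0],[.065,-.12,0],[-.065,-.12,0],[-.065,.12,0]])
def g(p):
    P=T(*p[:3])(L+[0,0,.144-p[3]]);return np.ravel([proj(Tp,P)-tp,proj(S,P)-sd])
q=least_squares(g,[.45,-.25,0,0.005]);print('pan',q.x,np.degrees(q.x[2]));print(g(q.x).round(1))
E
```

```text
rack [ 0.54668036  0.18031678 -0.11175147  0.00063294] -6.402887366483713
[ 0.5  1.   0.8  1.6  0.3  1.1  0.2  1.1 -0.9 -0.3  0.1 -0.1 -0.7  0.
 -1.1  0.1]
pan [ 0.55572643 -0.22351015  0.13860275  0.00780442] 7.941352743079592
[ 0.7 -1.6 -0.3 -1.2 -0.4  1.2  1.1  0.  -0.6 -0.2 -0.1 -0.1 -0.5 -0.5
 -0.8  1.2]
```

```bash
cat >> h.py <<'E'
RACK=(0.5467,0.1803,-0.1118);SCALE=(0.5557,-0.2235,0.1386)
def overlay(c,lines,roi,k,fn):
    x0,y0,x1,y1=roi;im=cv2.resize(c['pixels'][y0:y1,x0:x1,::-1],None,fx=k,fy=k,interpolation=cv2.INTER_CUBIC);im=cv2.convertScaleAbs(im,alpha=1.6)
    for P,col in lines:
        p=((proj(c,P)-[x0,y0]+.5)*k).astype(np.int32);cv2.polylines(im,[p],False,col,1)
    cv2.imwrite(fn,im)
E
python3 - <<'E'
from h import *
S=pickle.load(open('side0.pkl','rb'));Tp=pickle.load(open('top0.pkl','rb'))
tr=T(*SCALE)
Y=(0,255,255);M=(255,0,255)
plate=[(tr([[s*.003,.135,0],[s*.003,.205,0],[s*.003,.205,.155],[s*.003,.135,.155],[s*.003,.135,0]]),Y) for s in(-1,)]
hz=[(tr([[-.0045,.122,z],[-.0045,.16,z]]),M) for z in(.12,.13,.14)]
tk=[(tr([[-.006,.15,z],[-.006,.2,z]]),(255,255,0)) for z in(.11,.12,.13)]
overlay(S,plate+hz,(255,215,315,285),10,'pics/g1.png')
overlay(S,[],(255,215,315,285),10,'pics/g2.png')
E
```

```text
(no output)
```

View pics/g1.png

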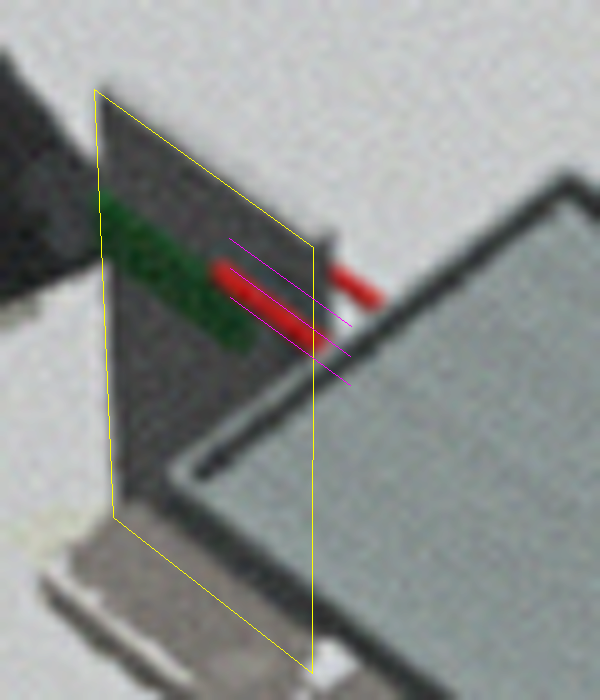

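View pics/g2.png

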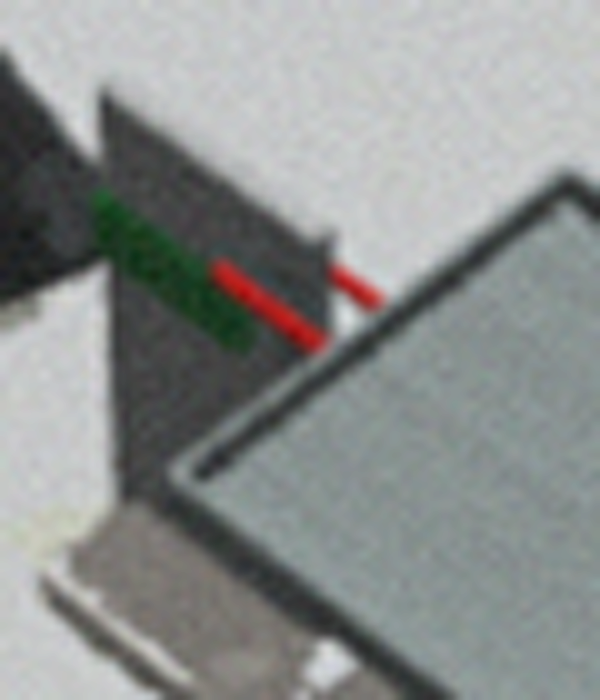

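```bash
python3 - <<'E'
from h import *
S=pickle.load(open('side0.pkl','rb'));Tp=pickle.load(open('top0.pkl','rb'))
tr=T(SCALE[0],SCALE[1]-.002,SCALE[2])
def band(z):return [(tr([[s,.155,z-.0095],[s,.205,z-.0095],[s,.205,z+.0095],[s,.155,z+.0095],[s,.155,z-.0095]]),col) for s,col in((-.006,(0,255,255)),)]+[(tr([[-.006,.155,z+.0095],[.006,.155,z+.0095],[.006,.205,z+.0095],[-.006,.205,z+.0095]]),(0,255,0))]
ims=[]
for z in(.105,.11,.115,.12):
    overlay(S,band(z)+[(tr([[-.005,.122,.131],[-.005,.16,.131]]),(255,0,255))],(260,225,300,265),9,'/tmp/a.png');i=cv2.imread('/tmp/a.png');cv2.putText(i,str(z),(5,350),0,.8,(0,0,255));ims.append(i)
cv2.imwrite('pics/g3.png',cv2.resize(np.vstack([np.hstack(ims[:2]),np.hstack(ims[2:])]),(600,600)))
E
```

```text
(no output)
```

View pics/g3.png

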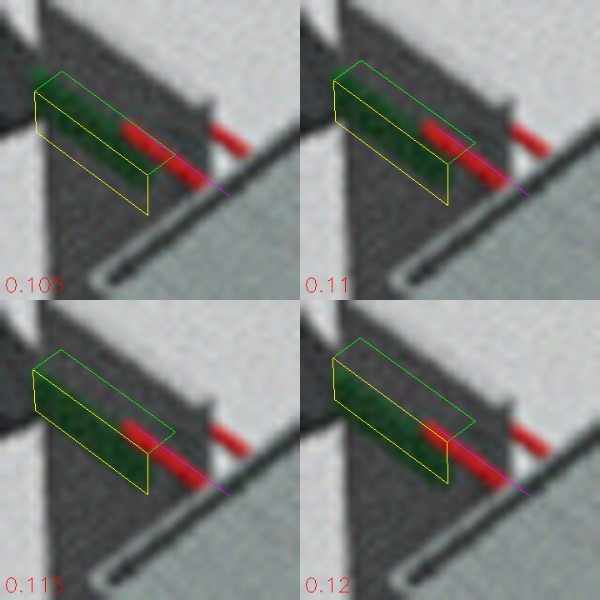

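```bash
cat >> h.py <<'E'
from scipy.spatial.transform import Rotation as R
def go(s,p,yaw=None):
    q=np.array(s['eef_rot']);r=R.from_quat(q[[1,2,3,0]]);d=r.inv().apply(np.array(p)-s['tool_pos'])*1000
    X=r.apply([1,0,0]);cur=np.degrees(np.arctan2(X[1],X[0]));dt=0 if yaw is None else -((yaw-cur+90)%180-90)
    return d.round(1),round(dt,1),round(cur,1),np.degrees(np.arccos(-r.apply([0,0,1])[2])).round(2)
def rk(x,y,z):return T(*RACK)([x,y,z])[0]
def sc(x,y,z):return T(*SCALE)([x,y,z])[0]
E
python3 - <<'E'
from h import *
from workcell import *
s=observe()
for z in(.18,.080):
    p=rk(-.031,-.093,z);print(p,go(s,p,90-6.4))
E
```

```text
[0.50551778 0.09133919 0.18      ] (array([-313. ,  455.8,   51.3]), np.float64(-10.8), np.float64(72.8), np.float64(0.01))
[0.50551778 0.09133919 0.08      ] (array([-313. ,  455.8,  151.3]), np.float64(-10.8), np.float64(72.8), np.float64(0.01))
```

jog_arm(
  plan=[
    [-313,456,20,-10.8],
    [-313,456,20,-10.8],
    [-313,456,20,-10.8],
    [-313,456,20,-10.8],
    [-313,456,20,-10.8],
  ],
  claw=0.62,
  newtons=25,
)

```text
clock: 1.5
tool_pos: [0.3169, 0.3301, 0.2226]
eef_rot: [0.0, 0.745, 0.667, 0.001]
contact_force: [0.3, 0.1, 0.3]
finger_gap: 0.0528
```

```bash
python3 - <<'E'
from h import *
from workcell import *
s=observe();print(s['clock'],s['finger_gap'])
for z in(.18,.080):print(go(s,rk(-.031,-.093,z),83.6))
E
```

```text
1.5 0.05279192540272504
(array([-216.3,  214. ,   42.6]), np.float64(0.0), np.float64(83.6), np.float64(0.06))
(array([-216.3,  214. ,  142.6]), np.float64(0.0), np.float64(83.6), np.float64(0.06))
```

jog_arm(
  plan=[
    [-216,214,43,0],
    [-216,214,43,0],
    [-216,214,43,0],
    [-216,214,43,0],
    [-216,214,43,0],
  ],
)

```text
clock: 2.0
tool_pos: [0.4704, 0.1355, 0.1878]
eef_rot: [0.0, 0.746, 0.666, 0.001]
contact_force: [1.0, 0.7, 0.5]
finger_gap: 0.0533
```

```bash
python3 - <<'E'
from h import *
from workcell import *
s=observe();print(s['clock'],s['finger_gap'])
for z in(.18,.080):print(go(s,rk(-.031,-.093,z),83.6))
E
```

```text
2.0 0.05329643543194016
(array([-40. ,  39.8,   7.9]), np.float64(-0.0), np.float64(83.6), np.float64(0.13))
(array([-40.1,  39.6, 107.9]), np.float64(-0.0), np.float64(83.6), np.float64(0.13))
```

jog_arm(
  plan=[
    [-40,40,8,0],
    [-40,40,8,0],
    [-40,40,8,0],
  ],
)

```text
clock: 2.3
tool_pos: [0.5061, 0.09, 0.1792]
eef_rot: [-0.0, 0.747, 0.665, 0.001]
contact_force: [0.4, -0.2, 0.4]
finger_gap: 0.0526
```

```bash
python3 - <<'E'
from h import *
from workcell import *
s=observe();print(s['clock'],s['finger_gap'],s['tool_pos'])
for z in(.18,.080):print(go(s,rk(-.031,-.093,z),83.6))
c=camera('top');pickle.dump(c,open('t1.pkl','wb'));u=np.array([-.5,0,.866])
tr=T(*RACK);ln=[]
for y in(-.093,-.031):
    P=tr(cyl(np.array([0,y,.045]),u,.062,.085,.017));ln+=[(P[:48],(0,255,255)),(P[48:],(0,255,0))]
overlay(c,ln,(180,210,300,310),6,'pics/t1.png')
E
```

```text
2.3 0.05262405534731349 [0.50610247 0.08997652 0.17918305]
(array([ 1.3, -0.7, -0.8]), np.float64(-0.2), np.float64(83.4), np.float64(0.08))
(array([ 1.2, -0.7, 99.2]), np.float64(-0.2), np.float64(83.4), np.float64(0.08))
```

View pics/t1.png

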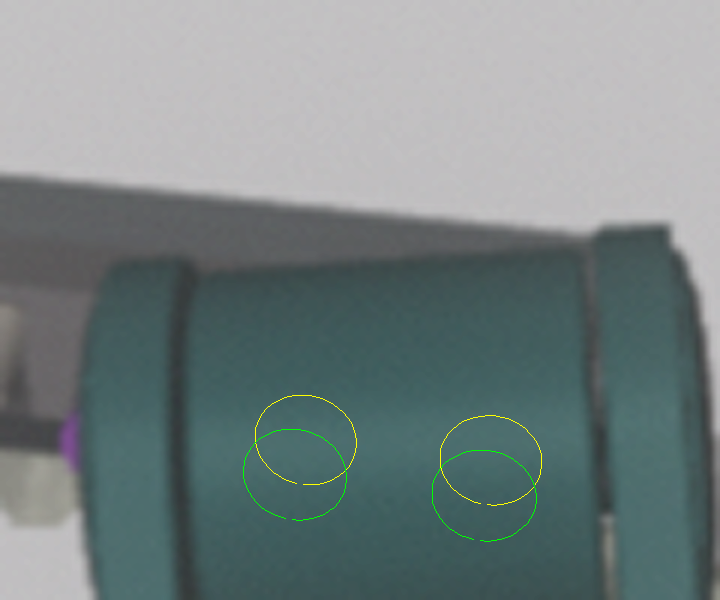

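jog_arm(
  plan=[
    [1,-1,40,0],
    [1,-1,75,0],
    [1,-1,90,0],
    [1,-1,99,0],
    [1,-1,99,0],
  ],
)

```text
clock: 2.85
tool_pos: [0.5038, 0.094, 0.0805]
eef_rot: [-0.001, 0.745, 0.667, 0.001]
contact_force: [-0.5, -0.4, 0.4]
finger_gap: 0.0529
```

```bash
python3 - <<'E'
from h import *
from workcell import *
c=camera('side');pickle.dump(c,open('s1.pkl','wb'));u=np.array([-.5,0,.866])
tr=T(*RACK);ln=[]
for y in(-.093,-.031):
    P=tr(cyl(np.array([0,y,.045]),u,.062,.085,.017));ln+=[(P[:48],(0,255,255)),(P[48:],(0,255,0))]
overlay(c,ln,(180,130,290,260),4.6,'pics/s1.png')
E
```

```text
(no output)
```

View pics/s1.png

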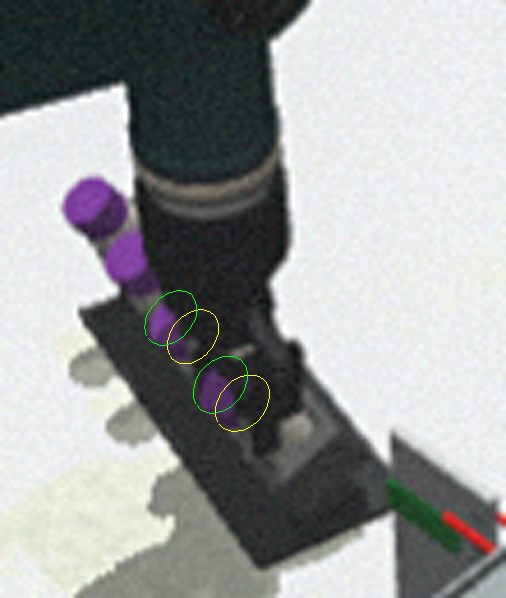

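jog_arm(
  plan=[
    [0,0,0,0],
    [0,0,0,0],
    [0,0,0,0],
    [0,0,0,0],
  ],
  claw=0,
  newtons=25,
)

```text
clock: 3.3
tool_pos: [0.5056, 0.0934, 0.0835]
eef_rot: [0.001, 0.745, 0.667, 0.002]
contact_force: [-2.3, -2.2, 5.4]
finger_gap: 0.0336
```

```bash
python3 - <<'E'
from h import *
from workcell import *
s=observe();print(s['clock'],s['finger_gap'],s['contact_force'],s['moment'])
# tool pose in rack frame
print(T(0,0,-RACK[2])(s['tool_pos']-np.array([*RACK[:2],0])))
for d in (.012,.024):
  print(go(s,s['tool_pos']+T(0,0,RACK[2])([-.5*d,0,.866*d])[0],83.6))
E
```

```text
3.3 0.03364245741505323 [-2.34173463 -2.16745808  5.44559862] [-0.37898388  0.35186236 -0.06284616]
[[-0.03116964 -0.09089895  0.08347509]]
(array([  0. ,  -6. , -10.4]), np.float64(0.0), np.float64(83.6), np.float64(0.28))
(array([  0.1, -11.9, -20.8]), np.float64(0.0), np.float64(83.6), np.float64(0.28))
```

jog_arm(
  plan=[
    [0,-3,-5,0],
    [0,-6,-10.4,0],
    [0,-9,-15.6,0],
    [0,-12,-21,0],
    [0,-12,-21,0],
  ],
)

```text
clock: 3.8
tool_pos: [0.4937, 0.095, 0.1055]
eef_rot: [0.001, 0.745, 0.667, 0.003]
contact_force: [0.4, -0.2, -1.2]
finger_gap: 0.0334
```

```bash
cat > look.py <<'E'
from h import *
from workcell import *
import sys
n,roi,k,fn=sys.argv[1],eval(sys.argv[2]),float(sys.argv[3]),sys.argv[4]
c=camera(n);overlay(c,[],roi,k,fn)
s=observe();print(s['clock'],s['finger_gap'],s['contact_force'].round(2),s['tool_pos'].round(4))
print('rackframe',T(0,0,-RACK[2])(s['tool_pos']-np.array([*RACK[:2],0])).round(4))
E
python3 look.py side '(190,140,290,260)' 5 pics/s2.png
```

```text
3.85 0.03372028878177349 [-0.44 -0.35 -2.05] [0.4937 0.0949 0.105 ]
rackframe [[-0.0431 -0.0908  0.105 ]]
```

View pics/s2.png

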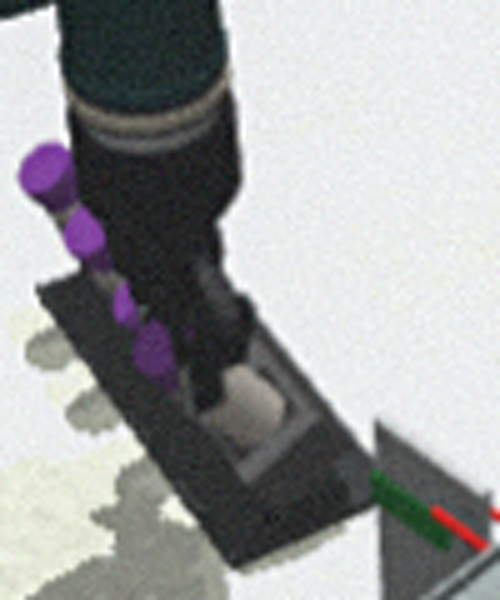

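jog_arm(
  plan=[
    [0,4,-2.5,0],
    [0,8,-5,0],
    [0,11.5,-7.5,0],
    [0,15,-10,0],
    [0,15,-10,0],
  ],
)

```text
clock: 4.35
tool_pos: [0.5077, 0.0922, 0.1142]
eef_rot: [0.001, 0.746, 0.666, 0.001]
contact_force: [-4.2, -3.6, -1.6]
finger_gap: 0.0335
```

```bash
python3 look.py side '(190,140,290,260)' 5 pics/s3.png
```

```text
4.4 0.033312768370848685 [-3.19 -3.37 -1.74] [0.5077 0.0922 0.1142]
rackframe [[-0.0289 -0.0919  0.1142]]
```

View pics/s3.png

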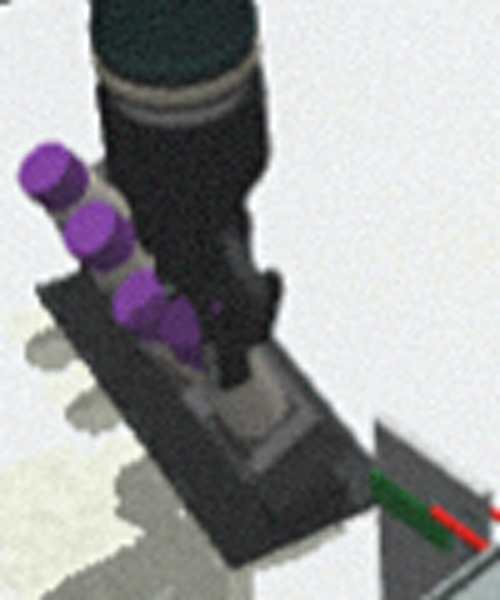

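jog_arm(
  plan=[
    [0,4,-3,0],
    [0,8,-5,0],
    [0,12,-7,0],
    [0,16,-8,0],
    [0,16,-8,0],
  ],
)

```text
clock: 4.9
tool_pos: [0.5244, 0.0905, 0.1227]
eef_rot: [0.001, 0.746, 0.666, 0.001]
contact_force: [-3.1, -1.1, -0.6]
finger_gap: 0.0332
```

```bash
python3 look.py side '(190,140,290,260)' 5 pics/s4.png
```

```text
4.95 0.03320928530898174 [-2.5  -1.16 -1.97] [0.5243 0.0905 0.1227]
rackframe [[-0.0123 -0.0917  0.1227]]
```

View pics/s4.png

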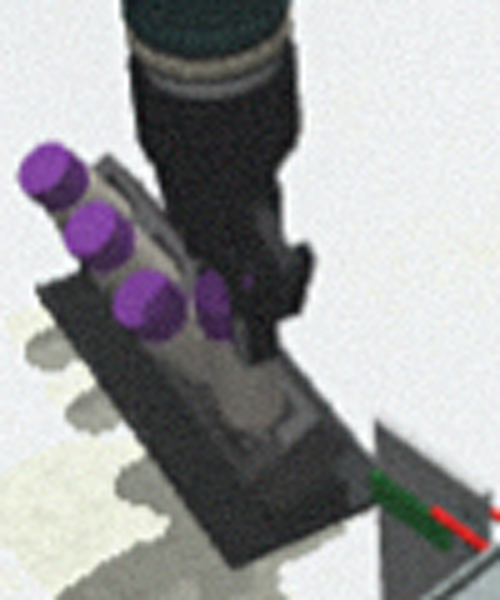

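jog_arm(
  plan=[
    [0,-1,-25,0],
    [0,-1,-60,0],
    [0,-1,-100,0],
    [0,-1,-110,0],
    [0,-1,-110,0],
  ],
)

```text
clock: 5.45
tool_pos: [0.5253, 0.0911, 0.2363]
eef_rot: [0.004, 0.745, 0.667, 0.005]
contact_force: [0.5, 0.3, -1.9]
finger_gap: 0.0333
```

```bash
python3 look.py side '(190,80,300,210)' 4.6 pics/s5.png
```

```text
5.5 0.03306956437001285 [ 0.43  0.2  -1.29] [0.524  0.0909 0.2335]
rackframe [[-0.0126 -0.0914  0.2335]]
```

View pics/s5.png

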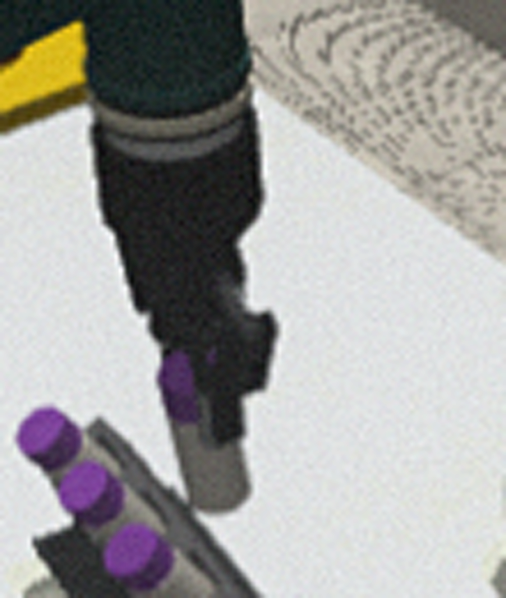

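```bash
cat > tilt.py <<'E'
from h import *
from workcell import *
import sys
c=camera('side');s=observe();p=s['tool_pos']+[0,0,.0187];X=R.from_quat(s['eef_rot'][[1,2,3,0]]).apply([1,0,0])
n=np.cross(X,[0,0,1]); n*= -np.sign(n[0]+1e-9)*1  # towards robot (-x)
pc=proj(c,p[None])[0].astype(int);ims=[]
h=float(sys.argv[1])
for th in(-5,0,5,10):
    a=np.radians(th);u=np.sin(a)*n+np.cos(a)*np.array([0,0,1]);P=cyl(p-h*u,u,0,.085,.017)
    overlay(c,[(P[:48],(0,255,255)),(P[48:],(0,255,0))]+[(P[[i,48+i]],(0,255,255)) for i in range(0,48,6)],(pc[0]-30,pc[1]-35,pc[0]+30,pc[1]+35),5,'/tmp/a.png');i=cv2.imread('/tmp/a.png');cv2.putText(i,str(th),(5,30),0,.8,(0,0,255));ims.append(i)
cv2.imwrite(sys.argv[2],cv2.resize(np.vstack([np.hstack(ims[:2]),np.hstack(ims[2:])]),(514,600)))
E
python3 tilt.py .065 pics/t2.png
```

```text
(no output)
```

View pics/t2.png

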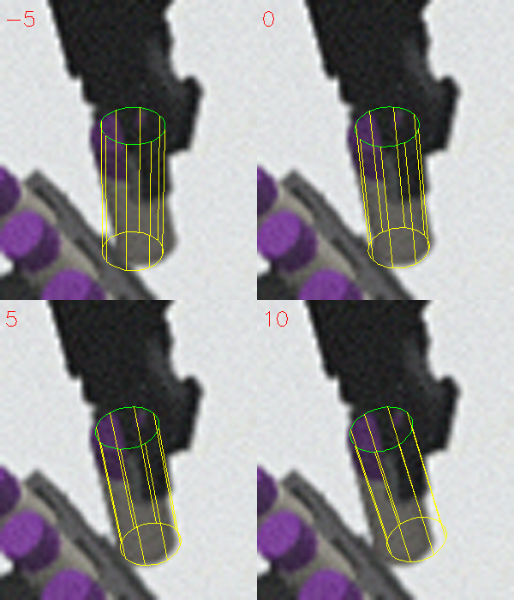

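```bash
python3 - <<'E'
from h import *
from workcell import *
s=observe();print(s['clock'],s['contact_force']);print(go(s,sc(0,0,.24),90))
E
```

```text
5.55 [-0.46938353 -0.72013304 -2.03623689]
(array([-308.7,   67.5,   -8.4]), np.float64(-6.4), np.float64(83.6), np.float64(0.2))
```

jog_arm(
  plan=[
    [-40,8,-8,0],
    [-85,18,-8,-1.5],
    [-130,28,-8,-3],
    [-175,38,-8,-4.5],
    [-220,48,-8,-6],
  ],
)

```text
clock: 6.05
tool_pos: [0.5454, -0.1346, 0.2366]
eef_rot: [-0.001, 0.709, 0.705, 0.001]
contact_force: [1.7, 0.1, -0.2]
finger_gap: 0.0335
```

```bash
python3 - <<'E'
from h import *
from workcell import *
s=observe();print(s['clock'],s['contact_force']);print(go(s,sc(0,0,.24),90))
E
```

```text
6.05 [ 1.69433635  0.09445793 -0.21479499]
(array([-88.9,  10.8,  -3.6]), np.float64(-0.3), np.float64(89.7), np.float64(0.13))
```

jog_arm(
  plan=[
    [-40,5,0,0],
    [-70,9,0,0],
    [-89,11,5,0],
    [-89,11,15,0],
    [-89,11,25,0],
  ],
)

```text
clock: 6.55
tool_pos: [0.5556, -0.2227, 0.2091]
eef_rot: [-0.002, 0.709, 0.705, 0.001]
contact_force: [-0.5, 0.5, -0.3]
finger_gap: 0.0334
```

jog_arm(
  plan=[
    [0,0,8,0],
    [0,0,16,0],
    [0,0,23,0],
    [0,0,28,0],
    [0,0,28,0],
  ],
)

```text
clock: 7.05
tool_pos: [0.5553, -0.222, 0.1803]
eef_rot: [-0.003, 0.709, 0.705, 0.001]
contact_force: [0.2, 0.5, -0.9]
finger_gap: 0.0334
```

```bash
python3 look.py side '(250,170,410,345)' 3.4 pics/s6.png;python3 tilt.py .065 pics/t3.png
```

```text
7.1 0.03333115064990605 [-0.23 -0.21 -0.58] [ 0.5555 -0.2223  0.181 ]
rackframe [[ 0.0536 -0.3991  0.181 ]]
```

View pics/s6.png

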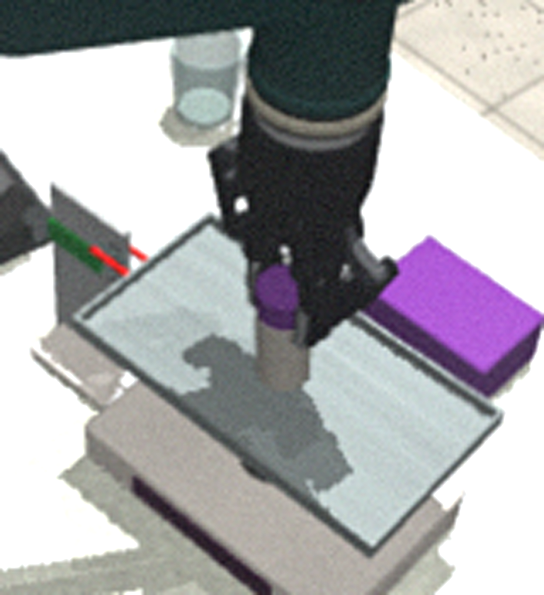

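View pics/t3.png

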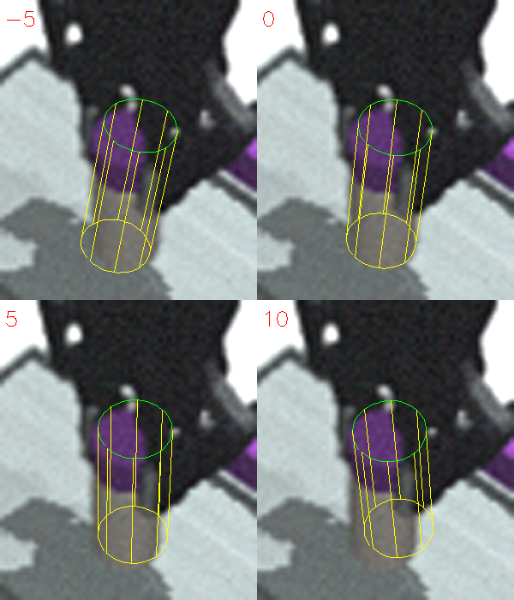

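jog_arm(
  plan=[
    [0,0,2,0],
    [0,0,4,0],
    [0,0,6,0],
    [0,0,8,0],
    [0,0,8,0],
  ],
)

```text
clock: 7.65
tool_pos: [0.5556, -0.2226, 0.1732]
eef_rot: [-0.002, 0.709, 0.705, 0.001]
contact_force: [1.5, -0.4, -0.5]
finger_gap: 0.0329
```

```bash
cat > ptr.py <<'E'
from h import *
from workcell import *
import sys
c=camera('side');f=c['pixels'].astype(int);m=((f[...,0]-f[...,1]>60)&(f[...,0]-f[...,2]>60)).astype(np.uint8);m[:,:255]=0;m[:, 320:]=0;m[:225]=0;m[280:]=0
n,l,s,ce=cv2.connectedComponentsWithStats(m)
print(observe()['clock'],[(s[i].tolist(),ce[i].round(2).tolist()) for i in range(1,n) if s[i][4]>3])
# pan rim level from silhouettes: overlay for sinks
tr=T(*SCALE);L=np.array([[.065,.12,0],[.065,-.12,0],[-.065,-.12,0],[-.065,.12,0],[.065,.12,0]])
overlay(c,[],(255,215,315,285),8,sys.argv[1])
x=c['pixels'];cv2.imwrite('/tmp/full.png',x[:,:,::-1])
E
python3 - <<'E'
from h import *
S=pickle.load(open('side0.pkl','rb'));f=S['pixels'].astype(int);m=((f[...,0]-f[...,1]>60)&(f[...,0]-f[...,2]>60)).astype(np.uint8)
n,l,s,ce=cv2.connectedComponentsWithStats(m);print([(s[i].tolist(),ce[i].round(2)) for i in range(1,n) if s[i][4]>3])
# tip pixel shift per mm sink
p=proj(S,T(*SCALE)([[-.0085,.16,.13],[-.0085,.16,.12]]));print(p)
E
python3 ptr.py pics/p1.png
```

```text
[([33, 129, 3, 5, 9], array([ 34., 131.])), ([277, 242, 10, 8, 20], array([281.5, 245.3])), ([289, 242, 4, 3, 6], array([290.17, 243.33]))]
[[276.28510806 242.26526498]
 [276.34032121 245.1912894 ]]
7.7 [([277, 245, 11, 8, 23], [282.13, 248.83]), ([288, 245, 5, 4, 10], [290.2, 246.2])]
```

View pics/p1.png

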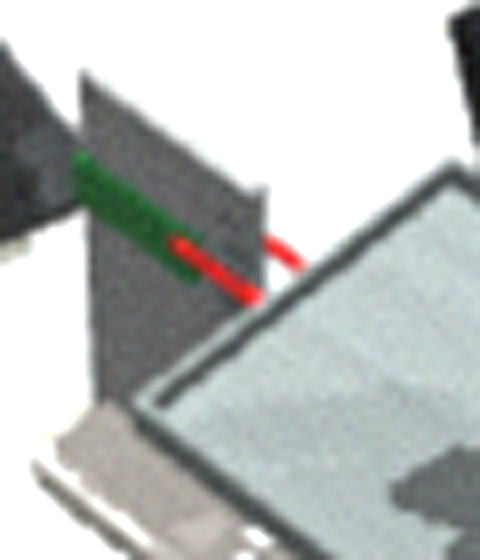

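jog_arm(
  plan=[
    [0,0,2,0],
    [0,0,4,0],
    [0,0,4,0],
    [0,0,4,0],
    [0,0,4,0],
  ],
)

```text
clock: 8.2
tool_pos: [0.5557, -0.2226, 0.1694]
eef_rot: [-0.002, 0.709, 0.705, 0.001]
contact_force: [-0.1, 0.3, 0.0]
finger_gap: 0.0332
```

jog_arm(
  plan=[
    [0,0,0,0],
    [0,0,0,0],
    [0,0,0,0],
    [0,0,0,0],
    [0,0,0,0],
  ],
  claw=0.6,
)

```text
clock: 8.7
tool_pos: [0.5556, -0.2226, 0.1694]
eef_rot: [-0.002, 0.709, 0.705, 0.001]
contact_force: [0.7, 0.2, 0.5]
finger_gap: 0.0513
```

```bash
python3 ptr.py pics/p2.png; python3 look.py side '(250,170,410,345)' 3.4 pics/s7.png
```

```text
8.75 [([277, 246, 10, 8, 18], [282.22, 249.94]), ([288, 246, 5, 4, 10], [290.3, 247.5])]
8.8 0.05121343502601513 [ 0.27 -0.42 -0.67] [ 0.5556 -0.2225  0.1694]
rackframe [[ 0.0538 -0.3993  0.1694]]
```

View pics/s7.png

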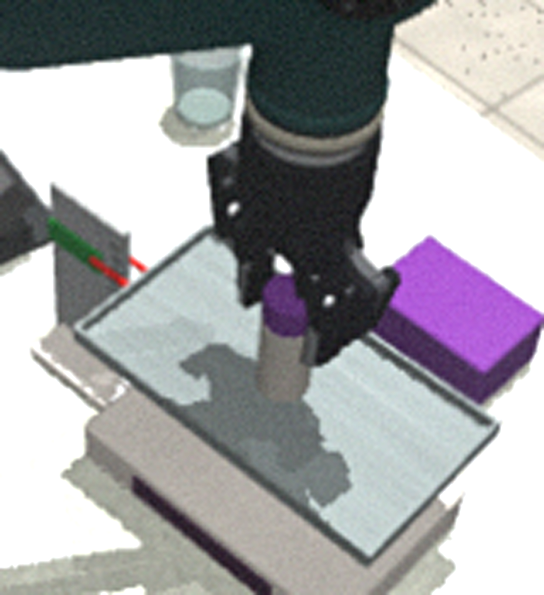

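jog_arm(
  plan=[
    [0,0,-10,0],
    [0,0,-40,0],
    [0,0,-80,0],
    [0,0,-120,0],
    [0,0,-140,0],
  ],
)

```text
clock: 9.3
tool_pos: [0.5567, -0.2235, 0.3153]
eef_rot: [0.002, 0.709, 0.705, 0.002]
contact_force: [-0.3, -0.3, 0.4]
finger_gap: 0.0513
```

jog_arm(
  plan=[
    [0,0,0,0],
    [50,-40,0,0],
    [100,-80,0,0],
    [150,-110,0,0],
    [170,-120,0,0],
  ],
)

```text
clock: 9.8
tool_pos: [0.4401, -0.0589, 0.3134]
eef_rot: [0.001, 0.709, 0.705, 0.002]
contact_force: [0.6, 0.3, 1.1]
finger_gap: 0.0511
```

```bash
python3 ptr.py pics/p3.png; python3 look.py side '(170,150,410,345)' 3 pics/s8.png;python3 look.py top '(140,120,500,320)' 2.2 pics/t8.png; python3 - <<'E'
from h import *
from workcell import *
c=camera('side');tr=T(SCALE[0],SCALE[1]-.002,SCALE[2]);pickle.dump(c,open('s8.pkl','wb'))
def band(z):return [(tr([[-.006,.155,z-.0095],[-.006,.205,z-.0095],[-.006,.205,z+.0095],[-.006,.155,z+.0095],[-.006,.155,z-.0095]]),(0,255,255))]
ims=[]
for z,pz in((.1155,.111),(.1155,.114),(.1155,.117),(.1155,.108)):
    overlay(c,band(z)+[(tr([[-.0085,.122,pz],[-.0085,.16,pz]]),(255,0,255))],(260,225,300,265),9,'/tmp/a.png');i=cv2.imread('/tmp/a.png');cv2.putText(i,str(pz),(5,350),0,.8,(0,0,255));ims.append(i)
cv2.imwrite('pics/g8.png',cv2.resize(np.vstack([np.hstack(ims[:2]),np.hstack(ims[2:])]),(600,600)))
E
```

```text
9.85 [([288, 246, 5, 4, 9], [290.22, 247.33]), ([284, 251, 3, 3, 5], [285.2, 252.2])]
9.9 0.05147277589235164 [-0.22 -0.41 -0.12] [ 0.439  -0.0561  0.3149]
rackframe [[-0.0807 -0.247   0.3149]]
9.95 0.05107446016306399 [-0.66 -0.44 -0.45] [ 0.4404 -0.0582  0.3147]
rackframe [[-0.079  -0.2489  0.3147]]
```

View pics/s8.png

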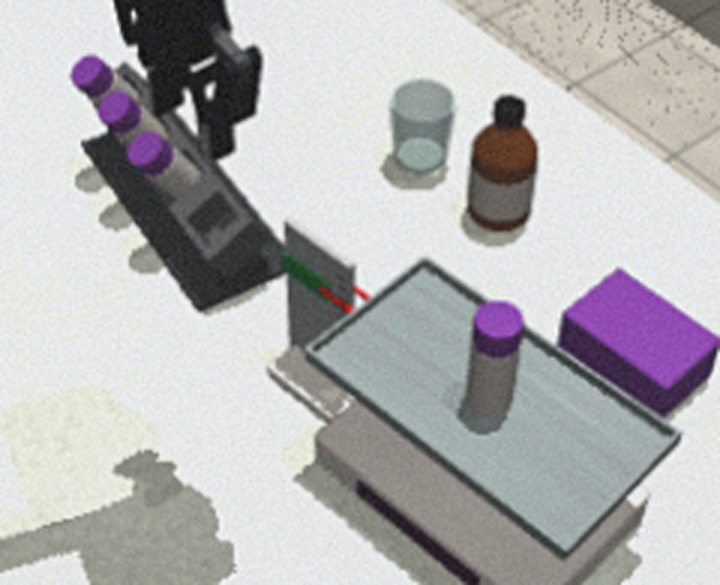

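View pics/p3.png

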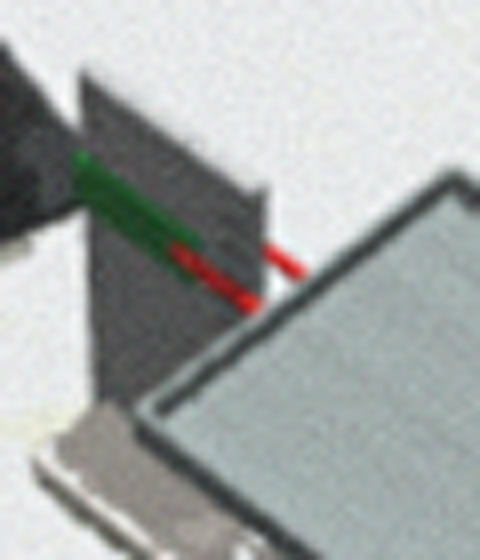

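View pics/g8.png

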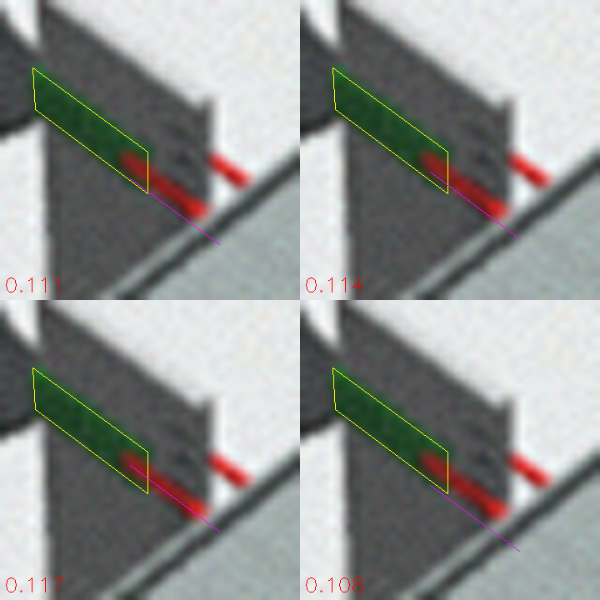

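View pics/t8.png

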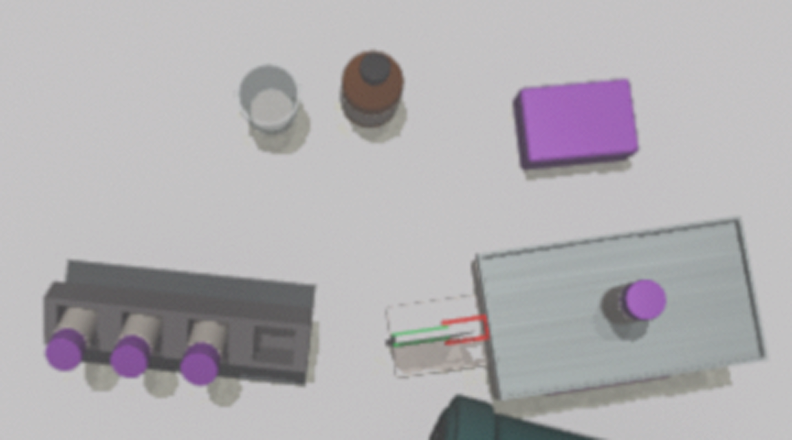

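```bash
python3 - <<'E'
from h import *
c=pickle.load(open('s8.pkl','rb'));c0=pickle.load(open('side0.pkl','rb'))
tr=T(SCALE[0],SCALE[1]-.002,SCALE[2])
print('plate corners pred',proj(c,tr([[-.003,.205,.155],[-.003,.135,.155]])))
def at(P,col):
    q=proj(c,tr(P));return np.interp(col,q[:,0],q[:,1])
f=c['pixels'].astype(float)
for nm,cc in(('now',c),('start',c0)):
  f=cc['pixels'].astype(float)
  for col in range(266,287,2):
    g=f[228:262,col,1]-f[228:262,col,0];r=f[228:262,col,0]-f[228:262,col,1]
    rows=np.arange(228,262)
    g=np.clip(g-5,0,None);r=np.clip(r-12,0,None)
    gs=(rows[g>g.max()*.5].min(),rows[g>g.max()*.5].max()) if g.max()>8 else None
    rs=((rows*r).sum()/r.sum()).round(2) if r.max()>20 else None
    ys=np.linspace(.21,.13,60)
    L=lambda x,z:at(np.c_[np.full(60,x),ys,np.full(60,z)],col).round(1)
    print(nm,col,'green',gs,'red',rs,'pred band bot/top(.1155)',L(-.006,.106),L(-.006,.125),L(.006,.125),'needle .118 x-.008',L(-.008,.118),'.0045',L(-.0045,.118))
E
```

```text
plate corners pred [[264.46529984 223.9506016 ]
 [286.44126629 239.77578517]]
now 266 green (np.int64(235), np.int64(239)) red None pred band bot/top(.1155) 240.4 235.1 229.8 needle .118 x-.008 238.0 .0045 236.4
now 268 green (np.int64(236), np.int64(242)) red None pred band bot/top(.1155) 241.9 236.6 231.2 needle .118 x-.008 239.5 .0045 237.9
now 270 green (np.int64(238), np.int64(243)) red None pred band bot/top(.1155) 243.4 238.1 232.6 needle .118 x-.008 241.0 .0045 239.4
now 272 green (np.int64(239), np.int64(244)) red None pred band bot/top(.1155) 244.9 239.5 234.1 needle .118 x-.008 242.4 .0045 240.8
now 274 green (np.int64(241), np.int64(246)) red None pred band bot/top(.1155) 246.4 241.0 235.6 needle .118 x-.008 243.9 .0045 242.3
now 276 green (np.int64(242), np.int64(244)) red None pred band bot/top(.1155) 247.9 242.5 237.0 needle .118 x-.008 245.4 .0045 243.8
now 278 green (np.int64(244), np.int64(244)) red 246.96 pred band bot/top(.1155) 249.4 243.9 238.5 needle .118 x-.008 246.9 .0045 245.3
now 280 green None red 248.35 pred band bot/top(.1155) 250.9 245.4 239.9 needle .1
[... 1060 characters left out ...]
t64(244), np.int64(248)) red 241.68 pred band bot/top(.1155) 247.9 242.5 237.0 needle .118 x-.008 245.4 .0045 243.8
start 278 green (np.int64(246), np.int64(249)) red 242.71 pred band bot/top(.1155) 249.4 243.9 238.5 needle .118 x-.008 246.9 .0045 245.3
start 280 green None red 244.19 pred band bot/top(.1155) 250.9 245.4 239.9 needle .118 x-.008 248.4 .0045 246.7
start 282 green None red 245.7 pred band bot/top(.1155) 252.3 246.9 241.4 needle .118 x-.008 249.8 .0045 248.2
start 284 green None red 247.21 pred band bot/top(.1155) 253.8 248.4 242.8 needle .118 x-.008 251.3 .0045 249.7
start 286 green None red 248.44 pred band bot/top(.1155) 255.3 249.8 244.3 needle .118 x-.008 252.8 .0045 251.2
```

```bash
python3 -c "
from workcell import *
s=observe();print(s['clock'],s['contact_force'],s['joint_velocities'].round(3));print(job_done())"
```

```text
10.0 [-0.1248766  -0.30047314  0.03583233] [-0.033  0.042 -0.025 -0.002 -0.004  0.   ]
the job is handed in; nothing more can be done
None
```

I put one vial on the pan, and that brought the red pointer within the green band, so I handed the job in after 10.0 s. I took the vial from the end well nearest the balance. I tipped it upright against the rim of its well, lowered it slowly until the pan carried its weight, let go and moved the arm clear.

- **Pointer height:** my last side picture puts the pointer at about 112–118 mm. The spread depends on how far the needle stands off the gauge plate. The band runs from about 103–106 mm to 122–125 mm, so the pointer clears both edges by at least about 4 mm. One more vial would drop it to about 98–104 mm, which is most likely below the band.
- **Vials and surroundings:** the vial stands upright near the middle of the pan, and the other three are still in their wells. The bottle, beaker and tip box look undisturbed.
- **Robot:** the gripper is open, the arm touches nothing, and the wrist force reads about zero.

No check failed. My first height readings of pointer and band varied by a few millimetres between estimates, but every one put the pointer inside the band.

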